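Push the lens train home and bolt it in

ROBOT

A 6-joint arm with a two-finger parallel gripper is mounted at the origin on the work surface. World frame = base frame: x ahead of the robot, y to its left, z up, the work surface at z = 0. Lengths are in mm, angles in rad, forces in N, time in s.
With the tool pointing down it reaches from about 425 to 925 mm from the base axis. Payload 12.5 kg.
Tool frame: the origin (TCP) lies at the very end of the fingers, on their centre line; the grasp point (between the pads) lies 19 mm behind it; z points along the fingers, y is the direction in which the jaws open and shut (so a half turn about z gives the same grasp; the last joint's range is limited). The gripper opens to 85 mm and grips with 20 to 120 N. Pads are 22 mm wide; open, the fingers measure 114 mm over their backs; the gripper's body (76 mm by 85 mm) begins 54 mm behind the grasp point. The pads swing forward as they close: fully open they stand 13 mm farther back than shut.
Start: joints at [1.17, 0.491, 1.559, -0, 1.092, -0.106], TCP at [181.575, 598.06, 231.327] pointing down, gripper open.
Joint ranges: [-3.1, 3.1], [-0.84, 2.19], [0.05, 2.79], [-1.13, 4.28], [0.06, 2.93], [-2.69, 2.69]. Speed limits (rad/s): [2.22, 2.22, 2.79, 3.14, 3.14, 3.14].

INTERFACE

Orientations are given as a rotation vector (axis times angle).
In Python, from rig import manip gives the robot as it stands. The module is installed in compiled form; this text tells all that it offers.
- The arm moves only by the tool step_arm, never from a script. Its argument "series" is a list of rows, each an object with "delta_pos": the shift along the tool's x, y, z each as a share of 0.5 m, from -1 to 1, a list of three; "dr": the turn, a rotation vector about the tool's x, y, z each as a share of 0.08 rad, from -1 to 1, a list of three; "jaw": the gripper's target within -1 to 1 (shut at 1, half-way at 0, fully open at -1). In form: [{"delta_pos": [dx, dy, dz], "dr": [wx, wy, wz], "jaw": jaw}, ...]. A call has 1 to 10 rows; each row shifts and turns the commanded pose from where the row before left it, along the tool's axes as they then stand; what a row does not reach is not made up. A row lasts 1/12 s, in which the tool goes at most 41.7 mm and 7.16 degrees, less where a joint would pass 70% of its speed; a pose out of reach is approached as far as the arm can. A call with a number of a shift or a turn outside -1 to 1 is refused whole. A call with a gripper value outside its range is refused whole. The fingers move at their own pace and stop on an object; the grip force is fixed at half the most. Time passes only in rows, so rows that do not move let the fingers close. It gives the time, the measured TCP pose, the force and the opening at its end, in the units of the state.
- manip.sense(): the state, without advancing time (a new reading comes with each control period).
- manip.capture(name): name is "scene" or "top" or "wrist"; returns the picture (400x640x3 uint8, red, green, blue); there is no depth.
- manip.camera_params(name): a dict with "mtx" (3x3 intrinsics, pixels), "R" (3x3) and "t" (3): a world point X has camera coordinates R X + t. Camera axes: x right, y down, z forward; pixel columns grow to the right and rows downward; lengths in mm; the calibration is good to about 2 mm. A picture is of the moment at which its call begins: read the wrist's pose just before it. camera_params takes no time and is no camera call; for the wrist camera it gives the pose at the moment of the call.
- manip.job_done(): hands the job in, once; it reports no verdict.
Trained networks look in the newest picture that a camera, given by its name, has taken for a name from the list of things; names that differ only in an ending like _2 or _b are one class to them, and where a whole thing is asked for, a point or a joint stands for the part that bears it (a point fixed in the world has none). Each returns a list of dicts, best first, with "confidence" (0 to 1); they miss things now and then, are a little off and sometimes report something else, mostly with a low value. They report only what shows in the picture. A call takes as long as a camera call.
- manip.look_for(camera, thing): "box" ([left, top, right, bottom] in pixels, round what is visible of it).
- manip.trace(camera, thing): "pixels" (400x640 bool, what is visible of it) and "box" ([left, top, right, bottom] in pixels, round what is visible of it).
The state is a dict: "t": time; "joints": joint angles; "qd": joint speeds; "effort": joint torques, N m; "position": TCP position; "ee_rot": TCP orientation; "ft_force": force on the tool from outside, world axes, zero at the start; "moment": the same for the moment, N m; "opening": finger opening in mm.
Only numpy, scipy, OpenCV 4.12 (cv2) and the standard library are available. Lean on these libraries where they do the work, as an engineer would, in place of code of your own. Each camera call takes 0.05 s, during which the arm holds its last target. There are 200 camera calls.

TASK

On the projector repair desk, gently push the row of five touching lens cells and spacers along the aluminium rail as one train, from its rear (orange-banded) end, until it sits fully home against the red end stop. Then push the yellow end plate of the cross bolt so that the bolt slides fully across behind the train. Use only the fingertips or the outside of the fingers: pinch and lift nothing, keep the train together, leave the other things on the desk alone, and finish clear of everything.

Things in the scene. Friction and masses are not known exactly. Their poses are not given: they have to be found in the camera images.
- rail: Fixed aluminium rail: open-topped channel along its own y, y = -190 (open end) to +170 mm. Origin on the table, on the centre line; +y leads to the red stop (push direction), +x across to the bolt's side (away from the robot), z up. Floor 8 mm above the table, inside width 47 mm, walls 5 mm thick, tops 20 mm above the table. Pushed home, the train fills y = +14 to +150 mm.
- stop: Red block across the +y end of the rail, 57 mm wide, 20 mm thick, its top 56 mm above the table. Its frame coincides with the rail's (same origin and axes); the face that the train must meet is at y = +150 mm of that frame. Rigid.
- cell_front: Black lens cell with a blue band, 32 mm long along the rail; first of the train, nearest the stop. Origin: centre of its underside, 8 mm above the table; y along the rail to the stop, z up. 44 mm wide, 40 mm tall, flat ends (foot 22 mm tall, narrower round barrel above), loose in the channel. Home: y = +134 mm in the rail's frame. About 120 g.
- spacer_front: Aluminium spacer, 20 mm long along the rail; second of the train. Origin: centre of its underside, 8 mm above the table; y along the rail to the stop, z up. 44 mm wide, 40 mm tall, flat ends (foot 22 mm tall, narrower round barrel above), loose in the channel. Home: y = +108 mm. About 90 g.
- cell_mid: Black lens cell with a white band, 32 mm long; third (middle) of the train. Origin: centre of its underside, 8 mm above the table; y along the rail to the stop, z up. 44 mm wide, 40 mm tall, flat ends (foot 22 mm tall, narrower round barrel above), loose in the channel. Home: y = +82 mm. About 120 g.
- spacer_rear: Aluminium spacer, 20 mm long; fourth of the train. Origin: centre of its underside, 8 mm above the table; y along the rail to the stop, z up. 44 mm wide, 40 mm tall, flat ends (foot 22 mm tall, narrower round barrel above), loose in the channel. Home: y = +56 mm. About 90 g.
- cell_rear: Black lens cell with an orange band, 32 mm long; last of the train; push on its free end face, 16 mm from its origin towards -y. Origin: centre of its underside, 8 mm above the table; y along the rail to the stop, z up. 44 mm wide, 40 mm tall, flat ends (foot 22 mm tall, narrower round barrel above), loose in the channel. Home: y = +30 mm. About 120 g; the train slides with a few N.
- bolt (a joint): Cross bolt, m: 0 drawn back, 0.052 fully across (end of travel). Slides to the rail's -x across the channel, about 2 N friction, stays where left. Blunt steel tongue at y = +1 to +11 mm of the rail, 24-36 mm above the table, tip at x = +42 mm minus the value: it passes 3 mm behind a train that is home. Its blue bracket: x = +29 to +46, y = -16 to +28 mm, 42 mm high.
- bolt_pad (a point): Centre of the outer face of the bolt's yellow upright end plate, 36 mm above the table; the face looks along the rail's +x. Plate 36 mm wide along the rail, 10 mm thick, from 12 to 60 mm above the table. The point lies at x = +108 mm minus the joint value, y = +6 mm in the rail's frame and moves with the bolt.
- spare_cell: Bystander: grey lens cell with a green band, same shape as the others (44 x 32 x 40 mm), on the table on the far side of the rail near the stop; origin centre of underside.
- tape: Bystander: yellow roll of tape lying flat, 92 mm across, 24 mm tall; origin centre of underside.
- screwdriver: Bystander: screwdriver with black and orange handle lying on the table, 185 mm long, 26 mm thick, along its own x; origin under its middle.
- flashlight: Bystander: black flashlight lying on the table, 135 mm long, 36 mm thick, along its own x; origin under its middle.
- lens_cap: Bystander: round black lens cap, 110 mm across, 14 mm tall; origin centre of underside.
- screw_ring: Bystander: shallow round black dish with screws, 100 mm across, 14 mm tall; origin centre of underside.
- lamp_module: Bystander: projector lamp module, 85 x 60 mm, 62 mm tall; origin centre of underside.

How it is judged (in metres and radians):
On the way, in this order (a step that is already met when the one before it is completed fails the run):
1. the whole train is home against the stop, all pieces touching, while the bolt is still back (y of cell_front in the frame of rail above 0.1315 m and y of spacer_front in the frame of rail above 0.1055 m and y of cell_mid in the frame of rail above 0.0795 m and y of spacer_rear in the frame of rail above 0.0535 m and y of cell_rear in the frame of rail above 0.0275 m and z of each of cell_front, spacer_front, cell_mid, spacer_rear, cell_rear in the frame of rail below 0.012 m and angle between each of cell_front, spacer_front, cell_mid, spacer_rear, cell_rear's own z axis and vertical below 0.06 rad and value of joint bolt below 0.03 m), for 0.2 s.
2. the bolt is pushed fully across behind the train (y of cell_front in the frame of rail above 0.1315 m and y of spacer_front in the frame of rail above 0.1055 m and y of cell_mid in the frame of rail above 0.0795 m and y of spacer_rear in the frame of rail above 0.0535 m and y of cell_rear in the frame of rail above 0.0275 m and value of joint bolt above 0.046 m), for 0.2 s.
At the end, for the whole second after the job is handed in: Every piece is within 2.5 mm of its home place along the rail (front cell against the stop, all touching), upright, down on the rail floor and at rest, and the bolt is across by more than 46 of its 52 mm (all of step 2 and z of each of cell_front, spacer_front, cell_mid, spacer_rear, cell_rear in the frame of rail below 0.012 m and angle between each of cell_front, spacer_front, cell_mid, spacer_rear, cell_rear's own z axis and vertical below 0.06 rad and linear speed of each of cell_front, spacer_front, cell_mid, spacer_rear, cell_rear below 0.01 m/s).
It fails at once if a piece of the train is lifted off the rail floor, tipped or taken out (z of any of cell_front, spacer_front, cell_mid, spacer_rear, cell_rear in the frame of rail above 0.014 m or angle between any of cell_front, spacer_front, cell_mid, spacer_rear, cell_rear's own z axis and vertical above 0.25 rad).
It fails at once if the train comes apart (a gap of more than 8 mm opens between neighbours) (distance between cell_front and spacer_front above 0.034 m or distance between spacer_front and cell_mid above 0.034 m or distance between cell_mid and spacer_rear above 0.034 m or distance between spacer_rear and cell_rear above 0.034 m).
It fails at once if a piece of the train or the bolt's end plate is pinched between the fingers ((y of the grasp point in the frame of cell_front between -0.011 and 0.011 m and x of the grasp point in the frame of cell_front between -0.018 and 0.018 m and z of the grasp point in the frame of cell_front below 0.048 m and contact force between the fingers and cell_front above 2 N) or (y of the grasp point in the frame of spacer_front between -0.011 and 0.011 m and x of the grasp point in the frame of spacer_front between -0.018 and 0.018 m and z of the grasp point in the frame of spacer_front below 0.048 m and contact force between the fingers and spacer_front above 2 N) or (y of the grasp point in the frame of cell_mid between -0.011 and 0.011 m and x of the grasp point in the frame of cell_mid between -0.018 and 0.018 m and z of the grasp point in the frame of cell_mid below 0.048 m and contact force between the fingers and cell_mid above 2 N) or (y of the grasp point in the frame of spacer_rear between -0.011 and 0.011 m and x of the grasp point in the frame of spacer_rear between -0.018 and 0.018 m and z of the grasp point in the frame of spacer_rear below 0.048 m and contact force between the fingers and spacer_rear above 2 N) or (y of the grasp point in the frame of cell_rear between -0.011 and 0.011 m and x of the grasp point in the frame of cell_rear between -0.018 and 0.018 m and z of the grasp point in the frame of cell_rear below 0.048 m and contact force between the fingers and cell_rear above 2 N) or (x of the grasp point in the frame of bolt_pad between -0.013 and 0.004 m and y of the grasp point in the frame of bolt_pad between -0.02 and 0.02 m and z of the grasp point in the frame of bolt_pad below 0.03 m and contact force between the fingers and rail above 2 N)).
It fails at once if the train is rammed against the stop (more than 60 N) (contact force between cell_front and stop above 60 N).
It fails at once if a bystander is moved by more than 20 mm (distance of any of spare_cell, tape, screwdriver, flashlight, lens_cap, screw_ring, lamp_module from where it was at the start of the episode above 0.02 m).
It also fails if it takes over 48 s, if anything falls off the work surface, if the arm or the gripper's body presses on something with over 40 N, if the wrist force passes 120 N, or if a joint passes its speed limit or range.

## Working session

There is one attempt and no reset: what is moved stays moved. The work goes in short steps, Python scripts to look and compute and a tool call to move; the robot and the scene stay as the last step left them, time stands still between calls to the robot, and variables do not carry over. Pictures are saved under pics/ and viewed, about 8 in all and at most 12, crops included, and the job is handed in when it is done.

Besides the shell and the picture viewer there is one more tool, called after ">>>" in YAML: its name, and indented under it one key for each argument. step_arm: Moves the arm, as the interface text tells. Its arguments: {"type":"object","properties":{"series":{"type":"array","items":{"type":"object","properties":{"delta_pos":{"type":"array","items":{"type":"number"}},"dr":{"type":"array","items":{"type":"number"}},"jaw":{"type":"number"}}}}},"required":["series"]}

```bash
mkdir -p pics; python3 - <<'E'
from rig import manip
import cv2
print(manip.sense())
for c in ("top","scene"):
    im=manip.capture(c); cv2.imwrite(f"pics/{c}0.png",im[:,:,::-1])
    p=manip.camera_params(c); print(c,p)
    for n in ("rail","stop","cell_front","cell_rear","spacer_rear","bolt","bolt_pad"):
        print(n,[(r['box'],round(r['confidence'],2)) for r in manip.look_for(c,n)[:2]])
E
```

```text
{'t': 0.0, 'joints': array([ 1.17041178e+00,  4.91559695e-01,  1.55946928e+00, -3.63061461e-05,
        1.09169913e+00, -1.05625859e-01]), 'qd': array([-3.05804036e-06, -9.61245260e-04, -1.04128218e-03,  1.08378865e-03,
        3.13957309e-06, -8.24204889e-04]), 'effort': array([-8.42319005e-04, -6.18459463e+01, -2.61587673e+01, -1.73520443e-04,
        4.11662113e-03,  4.06760125e-05]), 'position': array([181.47733975, 597.8263881 , 230.72082753]), 'ee_rot': array([-4.61268291e-01, -3.10728871e+00,  1.73929699e-03]), 'ft_force': array([ 0.47100032,  0.41640248, -0.45350069]), 'moment': array([-0.09818716,  0.00986882,  0.03034321]), 'opening': 85.1738820146004}
top {'mtx': array([[437.56415516,   0.        , 315.26890581],
       [  0.        , 437.56415516, 209.20900631],
       [  0.        ,   0.        ,   1.        ]]), 'R': array([[-0.0051535 , -0.9997079 , -0.02361282],
       [-0.98937168,  0.00852881, -0.14515834],
       [ 0.14531733,  0.02261378, -0.98912663]]), 't': array([  10.28849665,  537.07860798, 1371.68323307])}
rail [([294.6, 188.4, 407.6, 231.7], 0.73)]
stop [([
[... 362 characters left out ...]
  , 317.18968941],
       [  0.        , 520.30649798, 201.97476516],
       [  0.        ,   0.        ,   1.        ]]), 'R': array([[ 0.65944496,  0.75152974,  0.0183138 ],
       [ 0.56981531, -0.48380885, -0.66425862],
       [-0.49034972,  0.44847749, -0.74727846]]), 't': array([-353.85161216, -275.07450707, 1634.54118818])}
rail [([213.7, 174.4, 333.1, 270.2], 0.57)]
stop [([315.3, 174.1, 337.2, 200.3], 0.6)]
cell_front [([275.7, 206.1, 294.1, 223.3], 0.5), ([251.7, 224.8, 264.7, 241.2], 0.17)]
cell_rear []
spacer_rear [([250.1, 226.4, 263.1, 239.9], 0.66), ([211.2, 171.1, 336.6, 272.6], 0.59)]
bolt [([292.3, 222.8, 311.3, 246.4], 0.71)]
bolt_pad [([293.7, 223.2, 312.6, 247.4], 0.52)]
```

View pics/top0.png

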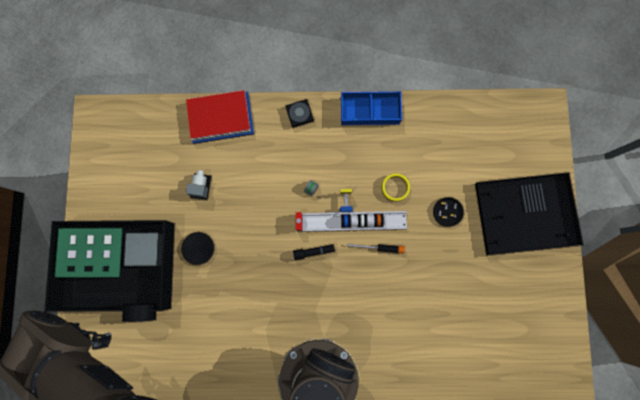

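View pics/scene0.png

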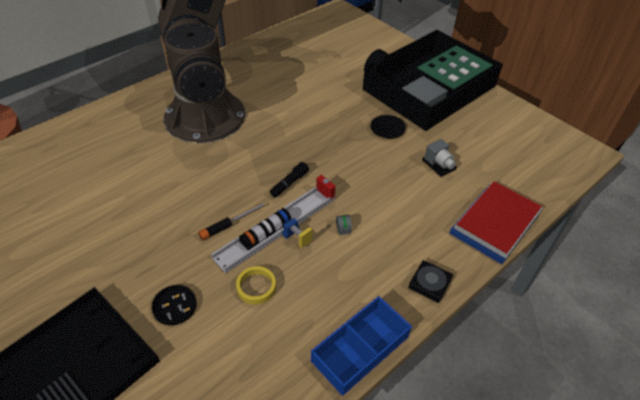

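The top picture shows the rail lying horizontally from column 294 (red stop) to 408, around row 221. The train is at columns 341–384 and the yellow plate at (346,191). The tape is at (397,187), with the screwdriver and flashlight below the rail around row 250. I'll zoom in to measure the corners.

```bash
cat > h.py <<'E'
import numpy as np, cv2
from rig import manip
def ray(c,uv,z,p=None):
    p=p or manip.camera_params(c); R=np.array(p['R']);t=np.array(p['t'])
    d=R.T@np.linalg.inv(p['mtx'])@np.array([uv[0],uv[1],1.]); o=-R.T@t
    return (o+d*(z-o[2])/d[2])
def proj(c,X,p=None):
    p=p or manip.camera_params(c); q=np.array(p['mtx'])@(np.array(p['R'])@np.array(X,float)+p['t']); return q[:2]/q[2]
E
python3 - <<'E'
from h import *
im=cv2.imread("pics/top0.png")
cv2.imwrite("pics/top0c.png",cv2.resize(im[170:262,280:412],None,fx=6,fy=6,interpolation=cv2.INTER_CUBIC))
for n,uv,z in (("open end",(407.5,221),20),("stop",(298.5,221),56),("pad",(346,190),60),("train rear",(384,221),40),("tape",(397,187),24),("screwdriver r",(405,249),15),("flash",(314,252),30),("spare",(311,187),40)):
    print(n,ray("top",uv,z).round())
E
```

```text
open end [ 499. -292.   20.]
stop [497.  60.  56.]
pad [595. -92.  60.]
train rear [ 497. -213.   40.]
tape [ 610. -261.   24.]
screwdriver r [ 409. -281.   15.]
flash [400.  12.  30.]
spare [610.  20.  40.]
```

View pics/top0c.png

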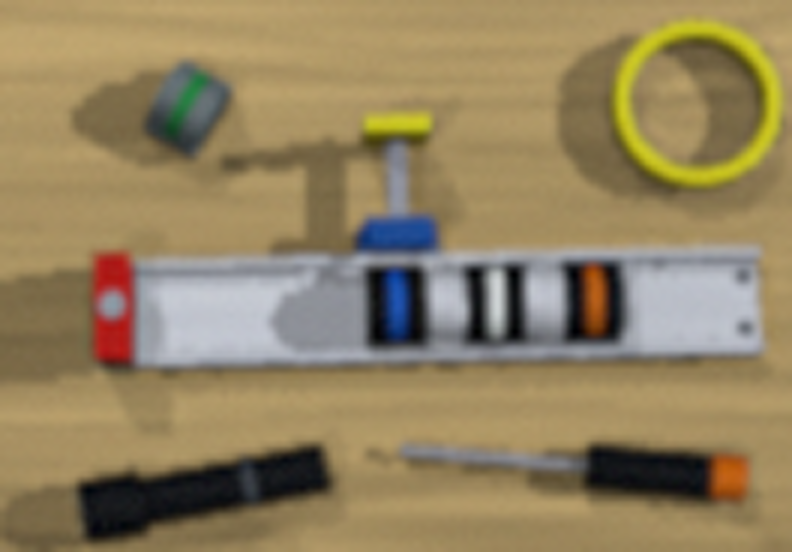

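The rail lies along world +y at x ≈ 500, with its origin near y ≈ -103. I'll turn the tool square to it, shut the fingers and fly over for a close look.

>>> step_arm:
  series:
    - {"dr": [0,0,-0.92],"jaw": 1}
    - {"dr": [0,0,-0.92],"jaw": 1}
    - {"dr": [0,0,-0.92],"jaw": 1}
    - {"dr": [0,0,-0.92],"jaw": 1}
    - {"delta_pos": [-0.045,-0.058,-0.01],"jaw": 1}
    - {"delta_pos": [-0.045,-0.058,-0.01],"jaw": 1}
    - {"delta_pos": [-0.045,-0.058,-0.01],"jaw": 1}
    - {"delta_pos": [-0.045,-0.058,-0.01],"jaw": 1}
    - {"delta_pos": [-0.045,-0.058,-0.01],"jaw": 1}
    - {"delta_pos": [-0.045,-0.058,-0.01],"jaw": 1}

```text
invalid input
```

>>> step_arm:
  series:
    - {"delta_pos": [-0.045,-0.058,-0.01],"jaw": 1}
    - {"delta_pos": [-0.045,-0.058,-0.01],"jaw": 1}
    - {"delta_pos": [-0.045,-0.058,-0.01],"jaw": 1}
    - {"delta_pos": [-0.045,-0.058,-0.01],"jaw": 1}
    - {"delta_pos": [-0.045,-0.058,-0.01],"jaw": 1}
    - {"delta_pos": [-0.045,-0.058,-0.01],"jaw": 1}
    - {"delta_pos": [-0.01,-0.08,0],"jaw": 1}
    - {"delta_pos": [-0.01,-0.08,0],"jaw": 1}
    - {"delta_pos": [-0.01,-0.08,0],"jaw": 1}
    - {"delta_pos": [-0.01,-0.08,0],"jaw": 1}

```text
invalid input
```

>>> step_arm:
  series:
    - {"delta_pos": [-0.01,-0.08,0],"jaw": 1}
    - {"delta_pos": [-0.01,-0.08,0],"jaw": 1}
    - {"delta_pos": [-0.01,-0.08,0],"jaw": 1}
    - {"delta_pos": [-0.01,-0.08,0],"jaw": 1}
    - {"delta_pos": [-0.01,-0.08,0],"jaw": 1}
    - {"delta_pos": [0,0,0],"jaw": 1}
    - {"delta_pos": [0,0,0],"jaw": 1}

```text
invalid input
```

```bash
python3 - <<'E'
from h import *
s=manip.sense(); print(s['t'],s['position'],s['ee_rot'],s['joints'].round(2))
p=manip.camera_params("wrist"); im=manip.capture("wrist"); cv2.imwrite("pics/w1.png",im[:,:,::-1])
np.savez("w1.npz",mtx=p['mtx'],R=p['R'],t=p['t'])
for n in ("rail","stop","cell_front","cell_rear","bolt_pad"): print(n,[(np.round(r['box']),round(r['confidence'],2)) for r in manip.look_for("wrist",n)[:2]])
E
```

```text
0.8 [181.58637839 598.0486486  231.3418026 ] [4.61443556e-01 3.10748476e+00 1.51105692e-04] [ 1.17  0.49  1.56 -0.    1.09 -0.11]
rail []
stop []
cell_front []
cell_rear []
bolt_pad []
```

View pics/w1.png

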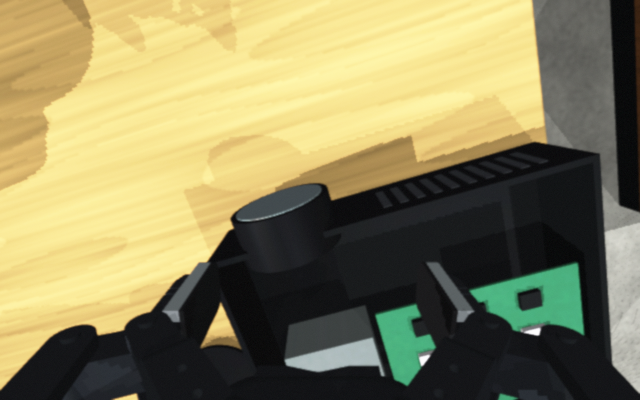

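The first pictures never showed the rail because the moves were refused: every row needs all three keys. The wrist view still shows only the projector housing. I'll resend the rows complete.

>>> step_arm:
  series:
    - {"delta_pos": [0,0,0],"dr": [0,0,-0.92],"jaw": 1}
    - {"delta_pos": [0,0,0],"dr": [0,0,-0.92],"jaw": 1}
    - {"delta_pos": [0,0,0],"dr": [0,0,-0.92],"jaw": 1}
    - {"delta_pos": [0,0,0],"dr": [0,0,-0.92],"jaw": 1}
    - {"delta_pos": [-0.045,-0.058,-0.01],"dr": [0,0,0],"jaw": 1}
    - {"delta_pos": [-0.045,-0.058,-0.01],"dr": [0,0,0],"jaw": 1}
    - {"delta_pos": [-0.045,-0.058,-0.01],"dr": [0,0,0],"jaw": 1}
    - {"delta_pos": [-0.045,-0.058,-0.01],"dr": [0,0,0],"jaw": 1}
    - {"delta_pos": [-0.045,-0.058,-0.01],"dr": [0,0,0],"jaw": 1}
    - {"delta_pos": [-0.045,-0.058,-0.01],"dr": [0,0,0],"jaw": 1}

```text
t: 1.93
position: [317.2, 422.5, 261.7]
ee_rot: [0.0, 3.141, 0.001]
ft_force: [0.4, 0.5, -0.7]
opening: -0.2
```

>>> step_arm:
  series:
    - {"delta_pos": [-0.045,-0.058,-0.01],"dr": [0,0,0],"jaw": 1}
    - {"delta_pos": [-0.045,-0.058,-0.01],"dr": [0,0,0],"jaw": 1}
    - {"delta_pos": [-0.045,-0.058,-0.01],"dr": [0,0,0],"jaw": 1}
    - {"delta_pos": [-0.045,-0.058,-0.01],"dr": [0,0,0],"jaw": 1}
    - {"delta_pos": [-0.045,-0.058,-0.01],"dr": [0,0,0],"jaw": 1}
    - {"delta_pos": [-0.045,-0.058,-0.01],"dr": [0,0,0],"jaw": 1}
    - {"delta_pos": [-0.02,-0.08,0],"dr": [0,0,0],"jaw": 1}
    - {"delta_pos": [-0.02,-0.08,0],"dr": [0,0,0],"jaw": 1}
    - {"delta_pos": [-0.02,-0.08,0],"dr": [0,0,0],"jaw": 1}
    - {"delta_pos": [-0.02,-0.08,0],"dr": [0,0,0],"jaw": 1}

```text
t: 2.77
position: [491.5, 88.0, 291.5]
ee_rot: [0.0, 3.141, 0.0]
ft_force: [1.4, 0.4, 0.4]
opening: 0.1
```

>>> step_arm:
  series:
    - {"delta_pos": [-0.02,-0.08,0],"dr": [0,0,0],"jaw": 1}
    - {"delta_pos": [-0.02,-0.08,0],"dr": [0,0,0],"jaw": 1}
    - {"delta_pos": [-0.02,-0.08,0],"dr": [0,0,0],"jaw": 1}
    - {"delta_pos": [-0.02,-0.08,0],"dr": [0,0,0],"jaw": 1}
    - {"delta_pos": [-0.02,-0.08,0],"dr": [0,0,0],"jaw": 1}
    - {"delta_pos": [0,0,0],"dr": [0,0,0],"jaw": 1}
    - {"delta_pos": [0,0,0],"dr": [0,0,0],"jaw": 1}

```text
t: 3.35
position: [541.4, -112.0, 290.8]
ee_rot: [-0.006, -3.141, -0.0]
ft_force: [-0.2, 0.4, 0.3]
opening: 0.4
```

```bash
python3 - <<'E'
from h import *
s=manip.sense(); print(s['t'],s['position'],s['ee_rot'],s['joints'].round(2))
p=manip.camera_params("wrist"); im=manip.capture("wrist"); cv2.imwrite("pics/w2.png",im[:,:,::-1])
np.savez("w2.npz",mtx=p['mtx'],R=p['R'],t=p['t'])
print(p)
for n in ("rail","stop","cell_front","cell_rear","bolt_pad"): print(n,[(np.round(r['box']),round(r['confidence'],2)) for r in manip.look_for("wrist",n)[:2]])
E
```

```text
3.35 [ 541.36200932 -112.0326772   290.83176214] [-5.95318992e-03 -3.14106496e+00 -4.65199023e-04] [-0.32  0.33  1.66  0.    1.15 -1.89]
{'mtx': array([[336.46868146,   0.        , 317.75376859],
       [  0.        , 336.46868146, 203.39006774],
       [  0.        ,   0.        ,   1.        ]]), 'R': array([[ 3.31824969e-03,  9.99994214e-01,  7.49180658e-04],
       [ 9.56693635e-01, -3.39263719e-03,  2.91076930e-01],
       [ 2.91077788e-01, -2.49129566e-04, -9.56699357e-01]]), 't': array([ 109.9564482 , -572.91063166,  278.94264825])}
rail [(array([168., 103., 485., 218.]), 0.78), (array([254., 110., 278., 149.]), 0.43)]
stop [(array([450., 106., 488., 156.]), 0.95)]
cell_front [(array([322., 110., 352., 152.]), 0.82)]
cell_rear [(array([230., 110., 257., 151.]), 0.91)]
bolt_pad [(array([318., 169., 353., 218.]), 0.57)]
```

View pics/w2.png

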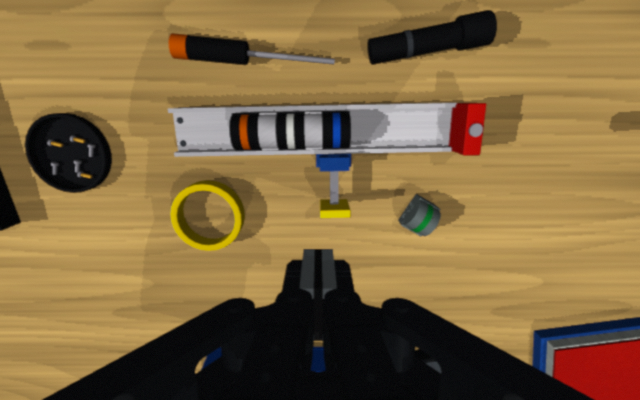

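The wrist picture shows the rail's open end at columns 169–176, rows 109–155. The stop is at columns 450–487, the orange-banded rear face at column ≈231 and the plate top at (335,208). Now I'll fit the rail pose.

```bash
python3 - <<'E'
from h import *
from scipy.optimize import least_squares
z=np.load("w2.npz"); p={k:z[k] for k in z}
im=cv2.imread("pics/w2.png"); cv2.imwrite("pics/w2c.png",cv2.resize(im[90:230,155:500],None,fx=2.3,fy=2.3,interpolation=cv2.INTER_CUBIC))
hsv=cv2.cvtColor(im,cv2.COLOR_BGR2HSV)
def mc(name,lo,hi,box):
    m=cv2.inRange(hsv,lo,hi); k=np.zeros_like(m); x0,y0,x1,y1=box; k[y0:y1,x0:x1]=m[y0:y1,x0:x1]
    c=max(cv2.findContours(k,0,2)[0],key=cv2.contourArea); print(name,cv2.boundingRect(c),cv2.minAreaRect(c)); return c
mc("yellow",(22,120,120),(34,255,255),(300,190,360,225))
mc("red",(0,150,60),(8,255,255),(440,95,495,165))
mc("orange",(5,150,100),(20,255,255),(228,105,262,155))
for n,uv,h in (("open near",(169,109),20),("open far",(176,155),20),("R near",(453,103),20),("R far",(452,152),20),("stop tl",(455,104),56),("stop bl",(452,154),56),("stop tr",(487,104),56),("stop br",(484,155),56),("rear",(231,130),28),("front",(351,130),28)):
    print(n,ray("wrist",uv,h,p).round(1))
E
```

```text
yellow (319, 203, 33, 16) ((334.32696533203125, 213.3654022216797), (32.163047790527344, 14.708710670471191), 11.309932708740234)
red (449, 103, 37, 52) ((467.03485107421875, 127.88427734375), (32.946163177490234, 52.95088195800781), 5.440332412719727)
orange (239, 117, 10, 32) ((243.20291137695312, 132.6382293701172), (31.36886978149414, 7.976436614990234), 85.60128784179688)
open near [ 475.  -287.6   20. ]
open far [ 529.5 -286.2   20. ]
R near [469.3  47.8  20. ]
R far [527.   53.1  20. ]
stop tl [470.1  36.2  56. ]
stop bl [524.  39.  56.]
stop tr [470.2  70.6  56. ]
stop br [525.2  75.1  56. ]
rear [ 499.  -214.1   28. ]
front [499.4 -72.4  28. ]
```

View pics/w2c.png

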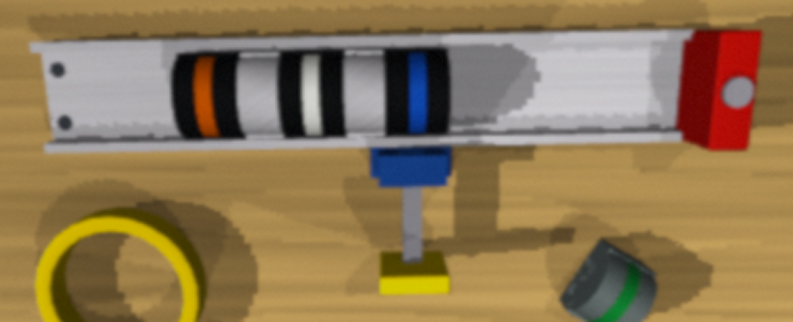

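Rail estimate: origin ≈ (500, -98), yaw ≈ +0.012 rad, rear face at y ≈ -213. I'll move behind the train and descend to above the channel.

>>> step_arm:
  series:
    - {"delta_pos": [0,0,0],"dr": [0,0,-0.2],"jaw": 1}
    - {"delta_pos": [0.0205,-0.069,0.06],"dr": [0,0,0],"jaw": 1}
    - {"delta_pos": [0.0205,-0.069,0.06],"dr": [0,0,0],"jaw": 1}
    - {"delta_pos": [0.0205,-0.069,0.05],"dr": [0,0,0],"jaw": 1}
    - {"delta_pos": [0.0205,-0.069,0.05],"dr": [0,0,0],"jaw": 1}
    - {"delta_pos": [0,0,0.06],"dr": [0,0,0],"jaw": 1}
    - {"delta_pos": [0,0,0.06],"dr": [0,0,0],"jaw": 1}
    - {"delta_pos": [0,0,0.06],"dr": [0,0,0],"jaw": 1}
    - {"delta_pos": [0,0,0.04],"dr": [0,0,0],"jaw": 1}
    - {"delta_pos": [0,0,0],"dr": [0,0,0],"jaw": 1}

```text
t: 4.48
position: [504.2, -236.4, 76.9]
ee_rot: [0.026, -3.137, -0.005]
ft_force: [0.1, 0.4, -0.0]
opening: 0.3
```

```bash
python3 - <<'E'
from h import *
s=manip.sense(); print(s['t'],s['position'],s['ee_rot'],s['ft_force'])
p=manip.camera_params("wrist"); im=manip.capture("wrist"); cv2.imwrite("pics/w3.png",im[:,:,::-1])
for n in ("rail","cell_rear"): print(n,[(np.round(r['box']),round(r['confidence'],2)) for r in manip.look_for("wrist",n)[:2]])
np.savez("w3.npz",mtx=p['mtx'],R=p['R'],t=p['t'])
print(proj("wrist",s['position'],p))
E
```

```text
4.4833 [ 504.21070454 -236.41136037   76.92723316] [ 0.02643977 -3.1365437  -0.00507294] [ 0.10509717  0.42300482 -0.00522252]
rail [(array([231., 174., 638., 393.]), 0.86)]
cell_rear [(array([353., 186., 417., 260.]), 0.98)]
[317.6049406  267.26167415]
```

View pics/w3.png

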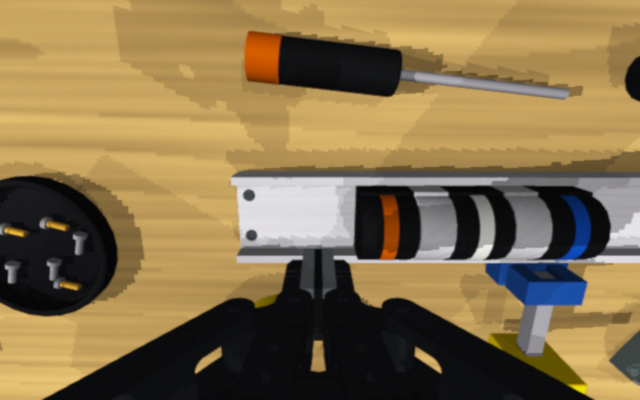

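The close view shows the channel between rows ≈173 and 262 at the open end, with the rear face at column ≈355 (rows 186–258). The finger tip is clear of the train, left of its rear face.

```bash
python3 - <<'E'
from h import *
z=np.load("w3.npz"); p={k:z[k] for k in z}
for n,uv,h in (("near L",(233,173),20),("near R",(600,170),20),("far L",(238,262),20),("far R",(480,262),20),("open corner",(232,178),20),("rear foot",(355,187),30),("rear foot far",(355,258),30),("barrel",(357,222),48)):
    print(n,ray("wrist",uv,h,p).round(1))
E
```

```text
near L [ 471.6 -287.8   20. ]
near R [466.1 -66.2  20. ]
far L [ 530.7 -287.8   20. ]
far R [ 528.3 -129.3   20. ]
open corner [ 474.7 -288.6   20. ]
rear foot [ 476.6 -215.    30. ]
rear foot far [ 521.8 -212.8   30. ]
barrel [ 491.7 -215.1   48. ]
```

>>> step_arm:
  series:
    - {"delta_pos": [0.006,-0.012,0],"dr": [0,0,0],"jaw": 1}
    - {"delta_pos": [0,0,0.04],"dr": [0,0,0],"jaw": 1}
    - {"delta_pos": [0,0,0.04],"dr": [0,0,0],"jaw": 1}
    - {"delta_pos": [0,0,0.03],"dr": [0,0,0],"jaw": 1}
    - {"delta_pos": [0,0,0.012],"dr": [0,0,0],"jaw": 1}
    - {"delta_pos": [0,0,0],"dr": [0,0,0],"jaw": 1}

```text
t: 5.13
position: [502.6, -243.9, 19.4]
ee_rot: [0.025, -3.141, -0.0]
ft_force: [0.0, 0.0, -0.5]
opening: 0.0
```

>>> step_arm:
  series:
    - {"delta_pos": [0,0.006,0],"dr": [0,0,0],"jaw": 1}
    - {"delta_pos": [0,0.006,0],"dr": [0,0,0],"jaw": 1}
    - {"delta_pos": [0,0.004,0],"dr": [0,0,0],"jaw": 1}
    - {"delta_pos": [0,0.004,0],"dr": [0,0,0],"jaw": 1}
    - {"delta_pos": [0,0.004,0],"dr": [0,0,0],"jaw": 1}
    - {"delta_pos": [0,0.004,0],"dr": [0,0,0],"jaw": 1}

```text
t: 5.63
position: [502.6, -229.5, 19.7]
ee_rot: [-0.025, 3.141, -0.0]
ft_force: [0.2, -0.9, -1.0]
opening: -0.2
```

>>> step_arm:
  series:
    - {"delta_pos": [0,0.004,0],"dr": [0,0,0],"jaw": 1}
    - {"delta_pos": [0,0.005,0],"dr": [0,0,0],"jaw": 1}
    - {"delta_pos": [0,0.006,0],"dr": [0,0,0],"jaw": 1}
    - {"delta_pos": [0,0.006,0],"dr": [0,0,0],"jaw": 1}
    - {"delta_pos": [0,0.006,0],"dr": [0,0,0],"jaw": 1}
    - {"delta_pos": [0,0.006,0],"dr": [0,0,0],"jaw": 1}
    - {"delta_pos": [0,0.006,0],"dr": [0,0,0],"jaw": 1}
    - {"delta_pos": [0,0.006,0],"dr": [0,0,0],"jaw": 1}
    - {"delta_pos": [0,0.006,0],"dr": [0,0,0],"jaw": 1}
    - {"delta_pos": [0,0.006,0],"dr": [0,0,0],"jaw": 1}

```text
t: 6.47
position: [502.0, -200.9, 19.4]
ee_rot: [-0.025, 3.141, 0.0]
ft_force: [-1.3, -6.0, 2.1]
opening: -0.0
```

```bash
python3 - <<'E'
from h import *
s=manip.sense(); print(s['t'],s['position'],s['ft_force'])
p=manip.camera_params("wrist"); im=manip.capture("wrist"); cv2.imwrite("pics/w4.png",im[:,:,::-1])
E
```

```text
6.4667 [ 502.01485141 -200.89332677   19.38076175] [-1.31851742 -6.04306446  2.11728582]
```

View pics/w4.png

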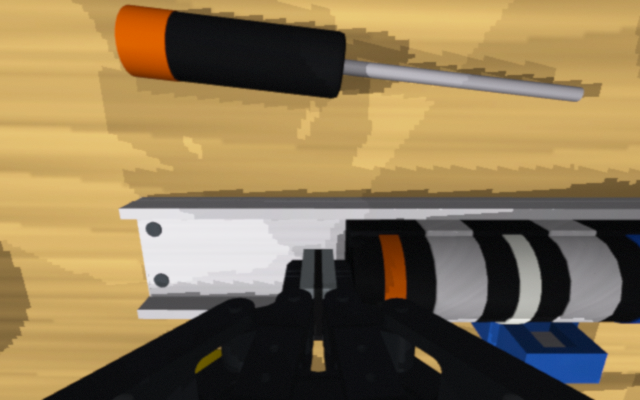

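The train is being pushed evenly at about 6 N, the pieces are together and the finger is square on the rear face. I'll continue.

>>> step_arm:
  series:
    - {"delta_pos": [0,0.006,0],"dr": [0,0,0],"jaw": 1}
    - {"delta_pos": [0,0.006,0],"dr": [0,0,0],"jaw": 1}
    - {"delta_pos": [0,0.006,0],"dr": [0,0,0],"jaw": 1}
    - {"delta_pos": [0,0.006,0],"dr": [0,0,0],"jaw": 1}
    - {"delta_pos": [0,0.006,0],"dr": [0,0,0],"jaw": 1}
    - {"delta_pos": [0,0.006,0],"dr": [0,0,0],"jaw": 1}
    - {"delta_pos": [0,0.006,0],"dr": [0,0,0],"jaw": 1}
    - {"delta_pos": [0,0.006,0],"dr": [0,0,0],"jaw": 1}
    - {"delta_pos": [0,0.006,0],"dr": [0,0,0],"jaw": 1}
    - {"delta_pos": [0,0.006,0],"dr": [0,0,0],"jaw": 1}

```text
t: 7.35
position: [501.5, -170.9, 19.4]
ee_rot: [0.024, -3.141, -0.0]
ft_force: [0.5, -2.8, -0.5]
opening: -0.0
```

>>> step_arm:
  series:
    - {"delta_pos": [0,0.006,0],"dr": [0,0,0],"jaw": 1}
    - {"delta_pos": [0,0.006,0],"dr": [0,0,0],"jaw": 1}
    - {"delta_pos": [0,0.006,0],"dr": [0,0,0],"jaw": 1}
    - {"delta_pos": [0,0.006,0],"dr": [0,0,0],"jaw": 1}
    - {"delta_pos": [0,0.006,0],"dr": [0,0,0],"jaw": 1}
    - {"delta_pos": [0,0.006,0],"dr": [0,0,0],"jaw": 1}
    - {"delta_pos": [0,0.006,0],"dr": [0,0,0],"jaw": 1}
    - {"delta_pos": [0,0.006,0],"dr": [0,0,0],"jaw": 1}
    - {"delta_pos": [0,0.006,0],"dr": [0,0,0],"jaw": 1}
    - {"delta_pos": [0,0.006,0],"dr": [0,0,0],"jaw": 1}

```text
t: 8.18
position: [501.0, -140.8, 19.3]
ee_rot: [0.025, -3.141, -0.0]
ft_force: [-0.3, -3.8, -0.3]
opening: 0.3
```

>>> step_arm:
  series:
    - {"delta_pos": [0,0.006,0],"dr": [0,0,0],"jaw": 1}
    - {"delta_pos": [0,0.006,0],"dr": [0,0,0],"jaw": 1}
    - {"delta_pos": [0,0.006,0],"dr": [0,0,0],"jaw": 1}
    - {"delta_pos": [0,0.006,0],"dr": [0,0,0],"jaw": 1}
    - {"delta_pos": [0,0.004,0],"dr": [0,0,0],"jaw": 1}
    - {"delta_pos": [0,0.004,0],"dr": [0,0,0],"jaw": 1}
    - {"delta_pos": [0,0.004,0],"dr": [0,0,0],"jaw": 1}

```text
t: 8.77
position: [500.8, -123.0, 19.4]
ee_rot: [-0.024, 3.141, 0.0]
ft_force: [-0.5, -4.7, -1.0]
opening: -0.3
```

```bash
python3 - <<'E'
from h import *
s=manip.sense(); print(s['t'],s['position'],s['ft_force'])
p=manip.camera_params("wrist"); im=manip.capture("wrist"); cv2.imwrite("pics/w5.png",im[:,:,::-1])
np.savez("w5.npz",mtx=p['mtx'],R=p['R'],t=p['t'])
for n in ("stop","cell_front","cell_rear"): print(n,[(np.round(r['box']),round(r['confidence'],2)) for r in manip.look_for("wrist",n)[:2]])
E
```

```text
8.7667 [ 500.78530483 -122.98515453   19.37492373] [-0.45066515 -4.73050043 -0.96576443]
stop []
cell_front [(array([577., 219., 639., 327.]), 0.83)]
cell_rear [(array([345., 220., 438., 313.]), 0.92)]
```

View pics/w5.png

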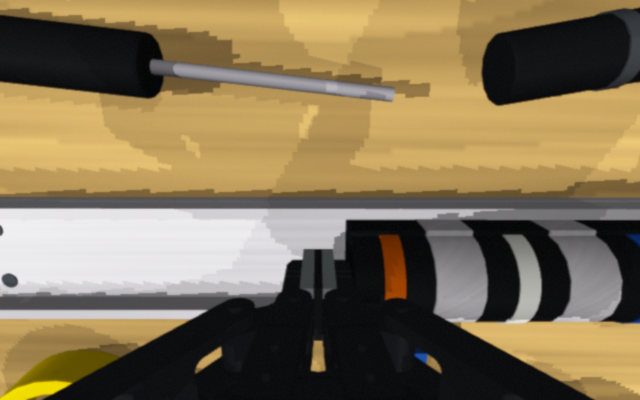

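The train is still together, with its rear face at column 346. About 26 mm remain, so I'll slow down.

>>> step_arm:
  series:
    - {"delta_pos": [0,0.004,0],"dr": [0,0,0],"jaw": 1}
    - {"delta_pos": [0,0.004,0],"dr": [0,0,0],"jaw": 1}
    - {"delta_pos": [0,0.004,0],"dr": [0,0,0],"jaw": 1}
    - {"delta_pos": [0,0.004,0],"dr": [0,0,0],"jaw": 1}
    - {"delta_pos": [0,0.004,0],"dr": [0,0,0],"jaw": 1}
    - {"delta_pos": [0,0.004,0],"dr": [0,0,0],"jaw": 1}
    - {"delta_pos": [0,0.004,0],"dr": [0,0,0],"jaw": 1}
    - {"delta_pos": [0,0.004,0],"dr": [0,0,0],"jaw": 1}

```text
t: 9.63
position: [500.5, -106.9, 19.4]
ee_rot: [-0.025, 3.141, 0.0]
ft_force: [-0.0, -3.6, -0.2]
opening: -0.2
```

```bash
python3 - <<'E'
from h import *
s=manip.sense(); print(s['t'],s['position'],s['ft_force'])
z=np.load("w5.npz"); p={k:z[k] for k in z}
a=ray("wrist",(346,222),30,p); print(a, a[1]+122.985)
E
```

```text
9.6333 [ 500.52233237 -106.94518797   19.37995129] [-0.02625872 -3.60764711 -0.1997984 ]
[ 474.06959132 -111.55129518   30.        ] 11.433704817863699
```

>>> step_arm:
  series:
    - {"delta_pos": [0,0.003,0],"dr": [0,0,0],"jaw": 1}
    - {"delta_pos": [0,0.002,0],"dr": [0,0,0],"jaw": 1}
    - {"delta_pos": [0,0.002,0],"dr": [0,0,0],"jaw": 1}
    - {"delta_pos": [0,0.002,0],"dr": [0,0,0],"jaw": 1}
    - {"delta_pos": [0,0.002,0],"dr": [0,0,0],"jaw": 1}

```text
t: 10.05
position: [500.4, -101.6, 19.4]
ee_rot: [-0.024, 3.141, 0.0]
ft_force: [-0.3, -3.8, -0.7]
opening: 0.2
```

>>> step_arm:
  series:
    - {"delta_pos": [0,0.002,0],"dr": [0,0,0],"jaw": 1}
    - {"delta_pos": [0,0.002,0],"dr": [0,0,0],"jaw": 1}

```text
t: 10.22
position: [500.4, -99.6, 19.4]
ee_rot: [-0.024, 3.141, 0.0]
ft_force: [0.1, -3.9, -0.6]
opening: 0.2
```

>>> step_arm:
  series:
    - {"delta_pos": [0,0.002,0],"dr": [0,0,0],"jaw": 1}

```text
t: 10.3
position: [500.5, -98.8, 19.4]
ee_rot: [-0.025, 3.141, -0.0]
ft_force: [-0.5, -15.1, -1.5]
opening: 0.1
```

The force jumped to 15 N at about the expected place, so the train is home. I'll add a small nudge and hold.

>>> step_arm:
  series:
    - {"delta_pos": [0,0.0005,0],"dr": [0,0,0],"jaw": 1}
    - {"delta_pos": [0,0,0],"dr": [0,0,0],"jaw": 1}
    - {"delta_pos": [0,0,0],"dr": [0,0,0],"jaw": 1}
    - {"delta_pos": [0,0,0],"dr": [0,0,0],"jaw": 1}

```text
t: 10.63
position: [500.6, -99.0, 19.4]
ee_rot: [-0.024, 3.141, -0.001]
ft_force: [-1.5, -8.7, -1.7]
opening: -0.0
```

```bash
python3 - <<'E'
from h import *
s=manip.sense(); print(s['t'],s['position'],s['ft_force'])
im=manip.capture("top"); cv2.imwrite("pics/top1.png",cv2.resize(im[170:262,280:412,::-1],None,fx=6,fy=6,interpolation=cv2.INTER_CUBIC))
im=manip.capture("scene"); cv2.imwrite("pics/sc1.png",cv2.resize(im[150:290,190:360,::-1],None,fx=4.5,fy=4.2,interpolation=cv2.INTER_CUBIC))
E
```

```text
10.6333 [500.55508697 -98.95315185  19.4387502 ] [-1.45015146 -8.74911865 -1.69142598]
```

View pics/sc1.png

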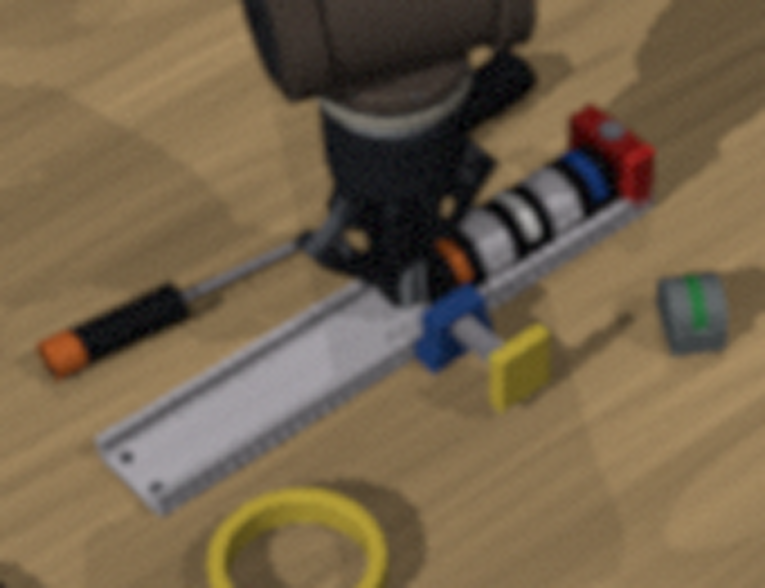

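The scene picture shows the train together against the red stop (blue band at the stop) and the bolt still back. I'll retreat, lift and move outside the yellow plate.

>>> step_arm:
  series:
    - {"delta_pos": [0,-0.01,0],"dr": [0,0,0],"jaw": 1}
    - {"delta_pos": [0,-0.015,0],"dr": [0,0,0],"jaw": 1}
    - {"delta_pos": [0,0,-0.06],"dr": [0,0,0],"jaw": 1}
    - {"delta_pos": [0,0,-0.07],"dr": [0,0,0],"jaw": 1}
    - {"delta_pos": [0,0,-0.07],"dr": [0,0,0],"jaw": 1}
    - {"delta_pos": [-0.06,0.007,0],"dr": [0,0,0],"jaw": 1}
    - {"delta_pos": [-0.07,0.009,0],"dr": [0,0,0],"jaw": 1}
    - {"delta_pos": [-0.075,0.008,0],"dr": [0,0,0],"jaw": 1}
    - {"delta_pos": [-0.07,0.008,0],"dr": [0,0,0],"jaw": 1}
    - {"delta_pos": [0,0,0],"dr": [0,0,0],"jaw": 1}

```text
t: 11.57
position: [642.6, -92.4, 119.4]
ee_rot: [-0.026, 3.138, -0.0]
ft_force: [-1.1, -0.1, -0.1]
opening: 0.3
```

```bash
python3 - <<'E'
from h import *
s=manip.sense(); print(s['t'],s['position'],s['ee_rot'],s['ft_force'])
p=manip.camera_params("wrist"); im=manip.capture("wrist"); cv2.imwrite("pics/w6.png",im[:,:,::-1])
np.savez("w6.npz",mtx=p['mtx'],R=p['R'],t=p['t'])
hsv=cv2.cvtColor(im,cv2.COLOR_RGB2HSV)
m=cv2.inRange(hsv,(22,120,60),(34,255,255)); m[:,:200]=0; m[:,450:]=0
print([cv2.boundingRect(c) for c in cv2.findContours(m,0,2)[0] if cv2.contourArea(c)>50])
print("expect",[proj("wrist",(607-dx,-92+dy,60),p).round() for dx in (0,10) for dy in (-18,18)])
for n in ("stop","cell_front","cell_rear","bolt_pad"): print(n,[(np.round(r['box']),round(r['confidence'],2)) for r in manip.look_for("wrist",n)[:2]])
E
```

```text
11.5667 [642.64688707 -92.38366264 119.35631794] [-2.62367337e-02  3.13789927e+00 -3.88589531e-04] [-1.07812634 -0.06399798 -0.0513592 ]
[(289, 130, 62, 24)]
expect [array([290., 168.]), array([349., 169.]), array([290., 151.]), array([350., 152.])]
stop [(array([541.,   2., 621.,  38.]), 0.95)]
cell_front [(array([493.,   0., 569.,  29.]), 0.61)]
cell_rear [(array([332.,   0., 388.,  28.]), 0.7), (array([ 18.,   0., 624., 154.]), 0.63)]
bolt_pad [(array([288.,  64., 352., 156.]), 0.68), (array([ 20.,  91., 164., 217.]), 0.55)]
```

View pics/w6.png

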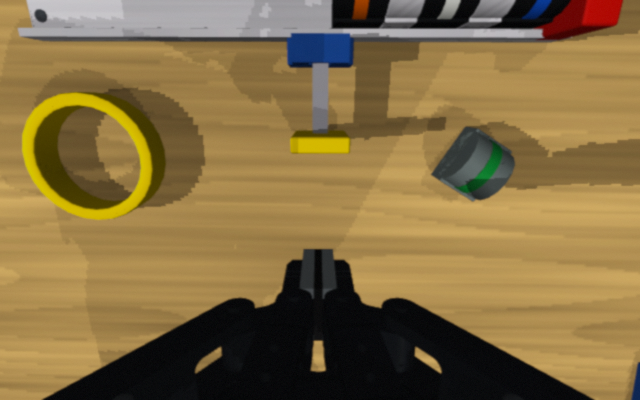

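The plate is at rows 130–154, columns 289–351, centred on the finger in y, and its outer face is about 35–44 mm inboard of the tool. I'll descend and approach.

>>> step_arm:
  series:
    - {"delta_pos": [0,0,0.05],"dr": [0,0,0],"jaw": 1}
    - {"delta_pos": [0,0,0.06],"dr": [0,0,0],"jaw": 1}
    - {"delta_pos": [0,0,0.05],"dr": [0,0,0],"jaw": 1}
    - {"delta_pos": [0,0,0.026],"dr": [0,0,0],"jaw": 1}
    - {"delta_pos": [0.015,0,0],"dr": [0,0,0],"jaw": 1}
    - {"delta_pos": [0.01,0,0],"dr": [0,0,0],"jaw": 1}
    - {"delta_pos": [0.006,0,0],"dr": [0,0,0],"jaw": 1}
    - {"delta_pos": [0.005,0,0],"dr": [0,0,0],"jaw": 1}

```text
t: 12.48
position: [619.9, -93.3, 28.1]
ee_rot: [-0.024, 3.139, -0.001]
ft_force: [0.0, -0.4, 0.1]
opening: -0.0
```

>>> step_arm:
  series:
    - {"delta_pos": [0.005,0,0],"dr": [0,0,0],"jaw": 1}
    - {"delta_pos": [0.005,0,0],"dr": [0,0,0],"jaw": 1}
    - {"delta_pos": [0.005,0,0],"dr": [0,0,0],"jaw": 1}
    - {"delta_pos": [0.005,0,0],"dr": [0,0,0],"jaw": 1}
    - {"delta_pos": [0.005,0,0],"dr": [0,0,0],"jaw": 1}
    - {"delta_pos": [0.005,0,0],"dr": [0,0,0],"jaw": 1}

```text
t: 12.98
position: [605.1, -93.3, 26.7]
ee_rot: [-0.024, 3.14, -0.0]
ft_force: [3.2, 1.5, 1.4]
opening: 0.1
```

>>> step_arm:
  series:
    - {"delta_pos": [0.005,0,0],"dr": [0,0,0],"jaw": 1}
    - {"delta_pos": [0.006,0,0],"dr": [0,0,0],"jaw": 1}
    - {"delta_pos": [0.006,0,0],"dr": [0,0,0],"jaw": 1}
    - {"delta_pos": [0.006,0,0],"dr": [0,0,0],"jaw": 1}
    - {"delta_pos": [0.006,0,0],"dr": [0,0,0],"jaw": 1}
    - {"delta_pos": [0.006,0,0],"dr": [0,0,0],"jaw": 1}
    - {"delta_pos": [0.006,0,0],"dr": [0,0,0],"jaw": 1}
    - {"delta_pos": [0.006,0,0],"dr": [0,0,0],"jaw": 1}
    - {"delta_pos": [0.006,0,0],"dr": [0,0,0],"jaw": 1}

```text
t: 13.73
position: [578.0, -93.7, 26.4]
ee_rot: [-0.024, 3.141, 0.0]
ft_force: [2.9, -0.6, 1.8]
opening: -0.0
```

>>> step_arm:
  series:
    - {"delta_pos": [0.004,0,0],"dr": [0,0,0],"jaw": 1}
    - {"delta_pos": [0.004,0,0],"dr": [0,0,0],"jaw": 1}
    - {"delta_pos": [0.004,0,0],"dr": [0,0,0],"jaw": 1}
    - {"delta_pos": [0.003,0,0],"dr": [0,0,0],"jaw": 1}

```text
t: 14.07
position: [570.6, -93.8, 26.4]
ee_rot: [0.025, -3.141, -0.0]
ft_force: [2.6, 0.8, 2.7]
opening: -0.0
```

>>> step_arm:
  series:
    - {"delta_pos": [0.003,0,0],"dr": [0,0,0],"jaw": 1}
    - {"delta_pos": [0.003,0,0],"dr": [0,0,0],"jaw": 1}
    - {"delta_pos": [0.003,0,0],"dr": [0,0,0],"jaw": 1}

```text
t: 14.32
position: [567.0, -94.0, 26.5]
ee_rot: [-0.024, 3.139, -0.0]
ft_force: [11.7, 4.1, -3.2]
opening: -0.1
```

>>> step_arm:
  series:
    - {"delta_pos": [0.002,0,0],"dr": [0,0,0],"jaw": 1}
    - {"delta_pos": [0,0,0],"dr": [0,0,0],"jaw": 1}
    - {"delta_pos": [0,0,0],"dr": [0,0,0],"jaw": 1}
    - {"delta_pos": [0,0,0],"dr": [0,0,0],"jaw": 1}

```text
t: 14.65
position: [567.1, -94.0, 26.5]
ee_rot: [-0.024, 3.138, -0.001]
ft_force: [10.8, 2.8, -3.3]
opening: 0.1
```

The bolt is at a hard stop where its end of travel was expected. I'll back away, lift and check.

>>> step_arm:
  series:
    - {"delta_pos": [-0.02,0,0],"dr": [0,0,0],"jaw": 1}
    - {"delta_pos": [-0.05,0,0],"dr": [0,0,0],"jaw": 1}
    - {"delta_pos": [0,0,-0.06],"dr": [0,0,0],"jaw": 1}
    - {"delta_pos": [0,0,-0.075],"dr": [0,0,0],"jaw": 1}
    - {"delta_pos": [0,0,-0.075],"dr": [0,0,0],"jaw": 1}
    - {"delta_pos": [0,0,-0.075],"dr": [0,0,0],"jaw": 1}
    - {"delta_pos": [0,0,-0.075],"dr": [0,0,0],"jaw": 1}
    - {"delta_pos": [0.06,0.03,-0.04],"dr": [0,0,0],"jaw": 1}
    - {"delta_pos": [0,0,0],"dr": [0,0,0],"jaw": 1}
    - {"delta_pos": [0,0,0],"dr": [0,0,0],"jaw": 1}

```text
t: 15.48
position: [569.1, -78.4, 227.5]
ee_rot: [-0.025, 3.14, -0.0]
ft_force: [-0.3, 0.3, 0.7]
opening: 0.0
```

```bash
python3 - <<'E'
from h import *
s=manip.sense(); print(s['t'],s['position'],s['ft_force'])
p=manip.camera_params("wrist"); im=manip.capture("wrist"); im2=im[:300,150:550,::-1]
cv2.imwrite("pics/w7.png",cv2.resize(im2,None,fx=2,fy=2,interpolation=cv2.INTER_CUBIC))
hsv=cv2.cvtColor(im,cv2.COLOR_RGB2HSV)
m=cv2.inRange(hsv,(22,120,120),(34,255,255))
for c in cv2.findContours(m,0,2)[0]:
    if cv2.contourArea(c)>50:
        x,y,w,h=cv2.boundingRect(c); print((x,y,w,h), "outer edge at z60:",ray("wrist",(x+w/2,y+h),60,p).round(1))
for n,v in (("stop",50),("cell_front",48),("cell_rear",48)): print(n,[(np.round(r['box']),round(r['confidence'],2)) for r in manip.look_for("wrist",n)[:1]])
E
```

```text
15.4833 [569.14209953 -78.38182531 227.45614422] [-0.30103313  0.25055105  0.72577654]
(109, 169, 86, 81) outer edge at z60: [ 640.7 -243.9   60. ]
(283, 157, 40, 13) outer edge at z60: [556.5 -92.3  60. ]
stop [(array([446.,  75., 491., 141.]), 0.88)]
cell_front [(array([418.,  83., 458., 128.]), 0.77)]
cell_rear [(array([311.,  85., 342., 132.]), 0.95)]
```

View pics/w7.png

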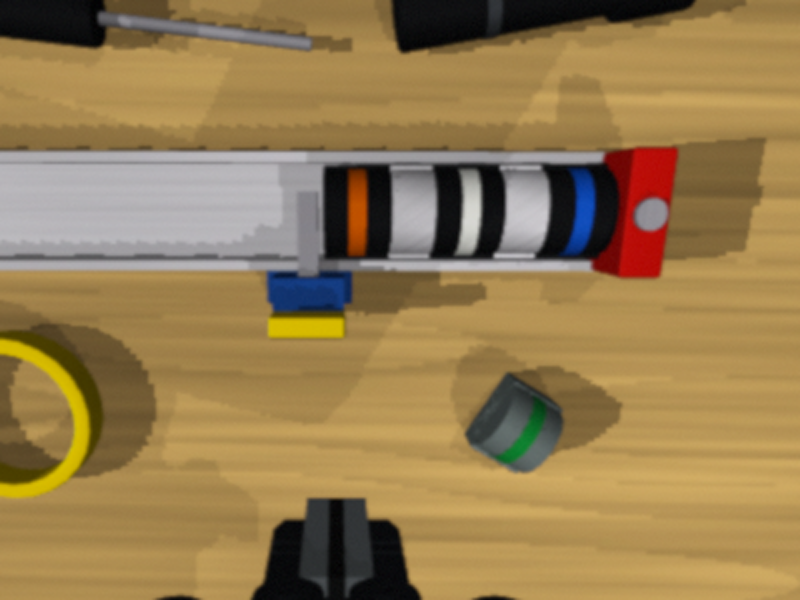

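The picture shows the train tight against the stop (crop columns 325–612). The tongue lies across the channel behind it (columns 298–318), and the yellow plate is up against the blue bracket. The plate's outer face is at x ≈ 556, which matches full travel (expected ≈ 556). I'm handing in.

```bash
python3 -c "
from rig import manip
print(manip.job_done(), manip.sense()['t'])"
```

```text
the job is handed in; nothing more can be done
the job is handed in; nothing more can be done
```

The train is home against the red stop and the bolt is fully across behind it. I handed the job in at about 15.5 s of the 48 s allowed; no verdict is reported.

- **Train:** I pushed it with the shut fingers on the orange-banded end, in line with the rail. It slid at about 3–6 N. Force rose to 15 N at the stop, and I held it there for 0.3 s with the bolt still back.
- **Bolt:** I pushed the yellow plate with the finger sides at about 3 N, until it met a firm end of travel at about 11 N.
- **Last check:** From the wrist camera, all five pieces are together against the stop. The tongue lies across the channel behind them, and the plate's outer face is at x ≈ 556 mm, where full travel puts it. The bystanders in view look undisturbed, but I didn't measure them, and the lens cap, lamp module and screw dish were out of view. The arm is clear, with its tip about 227 mm up.
- **Disagreements:**
  - The plate's starting position read about 8 mm closer to the robot in the images than my rail fit predicted.
  - The train met the stop about 3 mm earlier along the rail than the camera estimate.
  - My first three move calls were refused because their rows were missing keys, so nothing moved.

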